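# Stack two bath covers square in the corner rack

## Task

The plain grey cover lies crooked in the corner rack: first push it fully home, flush against both blue fences. Then set the white cover with the blue knob on top of it, the same way round and knob up, and square it flush against both fences too, so that the two lie edge over edge; leave the other things on the bench where they stand.

Things in the scene. Friction and masses are not known exactly. Their poses are not given: they have to be found in the camera images.
- rack: Fixed corner rack: steel base plate 12 mm thick, blue fences along its +x and +y edges (rack axes, z up). Origin: on the bench (z = 0), right under the centre of a cover that is fully home. The base spans x -105 to +72 mm, y -125 to +92 mm; its -x and -y sides are open. A cover is home when its centre is at x = 0, y = 0 and its axes are along the rack's (a half turn makes no difference).
- rack_corner (a point): The inner corner where the two fences' plane, upright inner faces meet, level with the base's top (12 mm above the bench): rack x = +60 mm, y = +80 mm. The fences are 12 mm thick and reach 48 mm above the bench. Axes as the rack's.
- plate_mid (a point): Centre (half-way up) of the plain grey cover, a loose flat slab 120 (x) x 160 (y) x 12 mm thick, 0.15 to 0.3 kg, no knob. It starts flat on the rack's base, its centre 12 to 28 mm short of home in x, 12 to 35 mm in y, and turned up to 0.2 rad. Home: this point 18 mm above the bench. It slides under a light push (a few N).
- cover_mid (a point): Centre (half-way up) of the slab of the white cover, 120 (x) x 160 (y) x 12 mm, 0.18 to 0.35 kg with its knob, loose, starting flat on the bench beside the rack, on either side. Home on the grey cover: this point 30 mm above the bench. It too slides under a light push.
- cover_knob (a point): Middle of the head of the white cover's round blue knob, 32 mm above cover_mid on the cover's z axis (26 mm above the slab's top). Head 32 mm across and 28 mm high, upright, on a neck 20 mm across and 12 mm high. Grip the head here from above.
- bowl: Bystander, not to be moved: white plastic bowl, 110 mm across, 50 mm high. Origin at the centre of its underside.
- beaker: Bystander, not to be moved: clear beaker, 76 mm across, 100 mm high. Origin at the centre of its underside.
- jar: Bystander, not to be moved: white jar with a red cap, 76 mm across, 110 mm high. Origin at the centre of its underside.
- carrier: Bystander, not to be moved: green slotted wafer carrier, 80 x 135 mm, 68 mm high. Origin at the centre of its underside.
- dish: Bystander, not to be moved: shallow yellow dish, 100 mm across, 25 mm high. Origin at the centre of its underside.

How it is judged:
By the outcome, as a careful person would: the job done as asked, in the order asked, and still so for the second after the job is handed in, with the robot touching nothing.
It also fails if it takes over 72 s, if anything falls off the work surface, if the arm or the gripper's body presses on something with over 40 N, if the wrist force passes 120 N, or if a joint passes its speed limit or range.

## Robot

A 7-joint arm with a two-finger parallel gripper is mounted at the origin on the work surface. World frame = base frame: x ahead of the robot, y to its left, z up, the work surface at z = 0. Lengths are in mm, angles in rad, forces in N, time in s.
With the tool pointing down it reaches from about 400 to 875 mm from the base axis. Payload 4.4 kg.
Tool frame: the origin (TCP) lies at the very end of the fingers, on their centre line; the grasp point (between the pads) lies ctrl.grip_depth behind it (ctrl.grip_depth is the distance from the TCP to the grasp point, in mm); y points along the fingers, x is the direction in which the jaws open and shut, and the axes are right-handed (so a half turn about y gives the same grasp; the last joint's range is limited). The gripper opens to 85 mm and grips with 20 to 120 N. Pads are 22 mm wide; open, the fingers measure 114 mm over their backs; the gripper's body (76 mm by 85 mm) begins 54 mm behind the grasp point. The pads swing forward as they close: fully open they stand 13 mm farther back than shut.
Start: joints at [-1.237, 0.628, 0.038, 1.517, -0.027, 0.996, -0.02], TCP at [252.98, 598.764, 231.313] pointing down, gripper open.
Joint ranges: [-3.06, 3.06], [-0.37, 2.12], [-1.25, 1.32], [0.18, 2.47], [-1.1, 4.24], [0.23, 1.98], [-2.94, 2.94]. Speed limits (rad/s): [2.57, 2.57, 3.14, 3.14, 3.14, 3.14, 3.14].

## Interface

Orientations are given as [roll, pitch, yaw] about the fixed x, y, z axes, in that order (R = Rz(yaw) Ry(pitch) Rx(roll)).
In Python, from cell import ctrl gives the robot as it stands.
- The arm moves only by the tool apply_moves, never from a script. Its argument "motion" is a list of rows, each a list of 5 numbers: the shift along the tool's x, y, z in cm, then the turn about the tool's y in rad, then the finger opening in cm, from 0 to 8.54. In form: [[tx, ty, tz, roll, hand], ...]. A call has 1 to 20 rows; each row is the pose to reach, as a shift and turn from the pose commanded when the call began, along the tool's axes at that moment; what a row does not reach only later rows make up. A row lasts 1/8 s, in which the tool goes at most 62.5 mm and 10.7 degrees, less where a joint would pass 70% of its speed; a pose out of reach is approached as far as the arm can. A call with a gripper value outside its range is refused whole. The fingers move at their own pace and stop on an object; the grip force is fixed at half the most. Time passes only in rows, so rows that repeat a pose let the fingers close. It gives the time, the measured TCP pose, the force and the opening at its end, in the units of the state.
- ctrl.read_state(): the state, without advancing time (a new reading comes with each control period).
- ctrl.get_image(name): name is "side" or "top" or "wrist"; returns a dict with "image" (400x640x3 uint8, red, green, blue), "vfov" (degrees; the focal length in pixels is half the picture's height over the tangent of half this angle, whatever the lens; pixels are square), "cx", "cy" (the principal point, pixels), "extrinsics" (4x4, takes a point from world to camera coordinates); the wrist camera has in their place "tool_from_camera" (4x4, takes a point from camera to tool coordinates, whose origin is the TCP and whose axes are the tool frame's). Camera axes: x right, y up, looking along -z (the intrinsics and any distortion apply to the point x, -y, -z); pixel columns grow to the right and rows downward; lengths in mm; the calibration is good to about 2 mm. A picture is of the moment at which its call begins: read the wrist's pose just before it. There is no depth.
- ctrl.finish_job(): hands the job in, once; it reports no verdict.
Trained networks look in a picture, given as the dict that the camera call returned (one of the last four; its "shot" number tells which), for a name from the list of things; names that differ only in an ending like _2 or _b are one class to them, and where a whole thing is asked for, a point or a joint stands for the part that bears it (a point fixed in the world has none). Each returns a list of dicts, best first, with "confidence" (0 to 1); they miss things now and then, are a little off and sometimes report something else, mostly with a low value. They report only what shows in the picture. A call takes as long as a camera call.
- ctrl.search_frame(picture, query): "location" ([x, y, z] in mm, in world coordinates, good to about 4 mm: the middle of the surface that is visible of it).
- ctrl.mark_of(picture, query): "location" ([x, y, z] in mm, in world coordinates, good to about 4 mm: a listed point, or the origin of a listed thing).
The state is a dict: "clock": time; "qpos": joint angles; "qd": joint speeds; "tau": joint torques, N m; "eef_pos": TCP position; "tool_rot": TCP orientation; "force": force on the tool from outside, world axes, zero at the start; "torque": the same for the moment, N m; "width": finger opening in mm.
Only numpy, scipy, OpenCV 4.12 (cv2) and the standard library are available. Lean on these libraries where they do the work, as an engineer would, in place of code of your own. Each camera call takes 0.05 s, during which the arm holds its last target.

## Working session

There is one attempt and no reset: what is moved stays moved. The work goes in short steps, Python scripts to look and compute and a tool call to move; the robot and the scene stay as the last step left them, time stands still between calls to the robot, and variables do not carry over. Pictures are saved under pics/ and viewed, and the job is handed in when it is done.

Besides the shell and the picture viewer there is one more tool, called by a JSON object that holds its "name" and its "arguments". apply_moves: Moves the arm, as the interface text tells. Its arguments: {"type":"object","properties":{"motion":{"type":"array","items":{"type":"array","items":{"type":"number"}}}},"required":["motion"]}

```bash
ls; mkdir -p pics; python3 - <<'E'
from cell import ctrl
import cv2,numpy as np
s=ctrl.read_state(); print({k:np.round(v,3).tolist() for k,v in s.items()}, ctrl.grip_depth)
for n in ["top","side"]:
    p=ctrl.get_image(n)
    cv2.imwrite(f"pics/{n}0.png",p["image"][:,:,::-1])
    print(n,{k:(np.round(v,3).tolist()) for k,v in p.items() if k!="image"})
    for q in ["rack","rack_corner","plate_mid","cover_mid","cover_knob","bowl","beaker","jar","carrier","dish"]:
        r=ctrl.mark_of(p,q); print(q,[(np.round(d["location"]).tolist(),round(d["confidence"],2)) for d in r[:2]])
print(ctrl.read_state()["clock"])
E
```

```text
pics
{'clock': 0.0, 'qpos': [-1.237, 0.629, 0.038, 1.518, -0.027, 0.996, -0.02], 'qd': [-0.001, -0.002, 0.001, -0.001, 0.001, -0.0, 0.0], 'tau': [-0.0, -56.342, 1.227, -19.344, 0.011, 0.011, 0.0], 'eef_pos': [252.723, 598.189, 230.384], 'tool_rot': [-1.571, 0.002, 1.171], 'force': [-0.736, 0.131, -0.147], 'torque': [0.004, -0.004, -0.001], 'width': 85.608} 18.700000000000003
top {'vfov': 54.003, 'cx': 323.834, 'cy': 194.92, 'extrinsics': [[0.026, -1.0, 0.013, -21.192], [0.989, 0.027, 0.146, -553.453], [-0.146, 0.009, 0.989, -1079.855], [0.0, 0.0, 0.0, 1.0]], 'shot': 1}
rack []
rack_corner [([614.0, -158.0, 14.0], 0.61)]
plate_mid [([527.0, -260.0, 17.0], 0.69)]
cover_mid [([612.0, 213.0, 3.0], 0.62), ([777.0, 166.0, -1.0], 0.24)]
cover_knob [([612.0, 216.0, 36.0], 0.72)]
bowl [([778.0, 167.0, -3.0], 0.87), ([300.0, -427.0, 1.0], 0.62)]
beaker [([344.0, 414.0, 1.0], 0.91), ([787.0, 7.0, -0.0], 0.33)]
jar [([298.0, -425.0, 1.0], 0.96)]
carrier [([786.0, 8.0, -2.0], 0.57)]
dish [([769.0, -174.0, 1.0], 0.69)]
side {'vfov': 56.625, 'cx': 319.247, 'cy': 205.53, 'extrinsics': [[0.972, -0.233, 0.002, -542.422], [0.161, 0.676, 0.719, -127.524], [-0.169, -0.699, 0.695, -944.012], [0.0, 0.0, 0.0, 1.0]], 'shot': 2}
rack []
rack_corner [([611.0, -156.0, 13.0], 0.66)]
plate_mid [([525.0, -263.0, 18.0], 0.91)]
cover_mid [([613.0, 211.0, 4.0], 0.82)]
cover_knob [([607.0, 214.0, 36.0], 0.89)]
bowl [([783.0, 159.0, 2.0], 0.98)]
beaker [([341.0, 415.0, -2.0], 0.95)]
jar []
carrier [([784.0, 10.0, 0.0], 0.92)]
dish [([771.0, -170.0, -0.0], 0.74)]
1.1
```

View pics/top0.png

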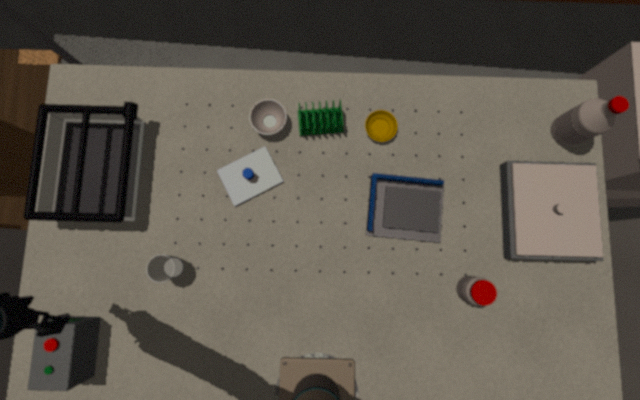

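View pics/side0.png

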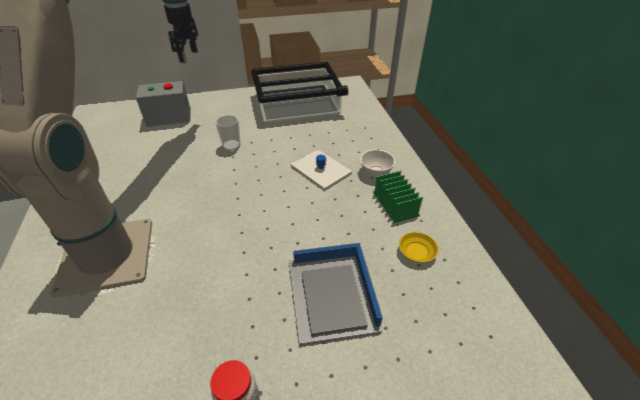

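The top view shows the rack at about (405,208) with fences on its upper (+x) and left (+y) edges. The grey plate is at (412,208). The white cover, turned, is at (250,176) with its knob at (249,173). Next I'll refine the edges.

```bash
python3 - <<'E'
import cv2,numpy as np
a=cv2.imread("pics/top0.png")
def up(im,x0,y0,x1,y1,s,n): cv2.imwrite(n,cv2.convertScaleAbs(cv2.resize(im[y0:y1,x0:x1],None,fx=s,fy=s,interpolation=cv2.INTER_CUBIC),alpha=1.5))
up(a,360,165,455,250,8,"pics/t_rack.png")
up(a,210,140,290,210,8,"pics/t_cov.png")
b=cv2.imread("pics/side0.png")
up(b,280,235,390,345,5,"pics/s_rack.png")
E
```

```text
(no output)
```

View pics/t_rack.png

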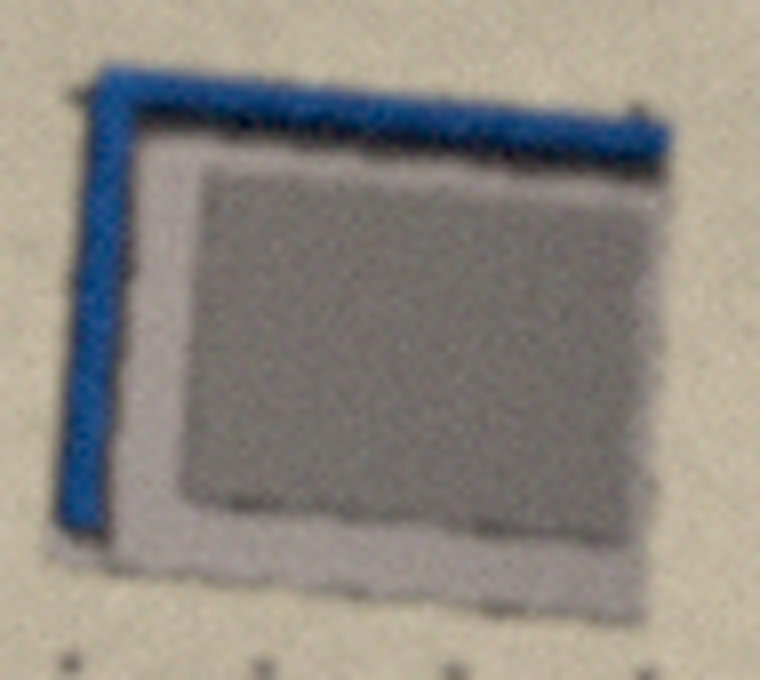

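View pics/t_cov.png

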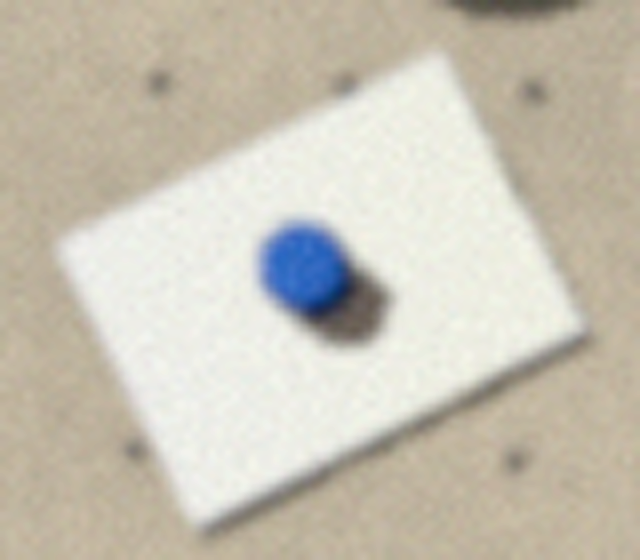

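View pics/s_rack.png

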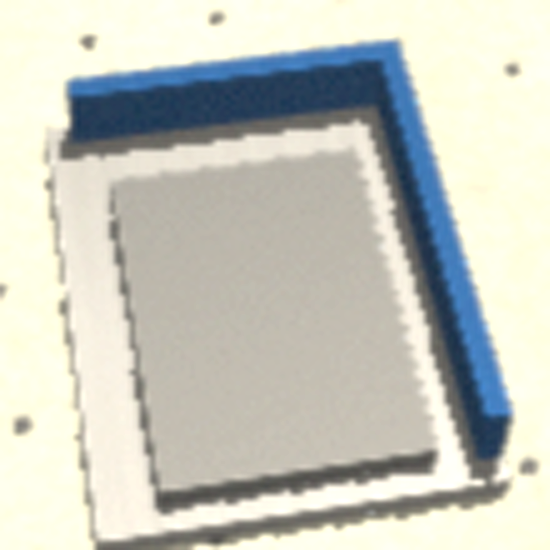

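```bash
cat > h.py <<'E'
import numpy as np, cv2
from scipy.optimize import least_squares
def ray(p,u,v):
    f=200/np.tan(np.radians(p["vfov"])/2); E=np.array(p["extrinsics"]); R=E[:3,:3]
    d=R.T@np.array([(u-p["cx"])/f,-(v-p["cy"])/f,-1]); return -R.T@E[:3,3],d
def back(p,u,v,z):
    c,d=ray(p,u,v); return c+d*(z-c[2])/d[2]
def rect(P,L):
    # fit x,y,yaw to matched 2d pts
    P=np.array(P)[:,:2];L=np.array(L)
    f=lambda q:((np.array([[np.cos(q[2]),-np.sin(q[2])],[np.sin(q[2]),np.cos(q[2])]])@L.T).T+q[:2]-P).ravel()
    s=min((least_squares(f,[*P.mean(0),a]) for a in(-2,-1,0,1,2)),key=lambda r:r.cost); return s.x,np.abs(s.fun).max()
E
python3 - <<'E'
from cell import ctrl
from h import *
t=ctrl.get_image("top"); s=ctrl.get_image("side")
def g(p,x0,y0,sc,pts,z): return [back(p,x0+(u+.5)/sc-.5,y0+(v+.5)/sc-.5,z) for u,v in pts]
C=[(60,80),(60,-80),(-60,-80),(-60,80)]
print("plate top",rect(g(t,360,165,8,[(203,165),(660,207),(630,545),(182,497)],24),C))
print("plate side",rect(g(s,280,235,5,[(355,150),(437,455),(157,495),(110,183)],24),C))
print("cover top",rect(g(t,210,140,8,[(60,240),(440,50),(588,332),(205,525)],12),C))
print("rack top",rect(g(t,360,165,8,[(105,68),(672,125),(58,528)],48),[(72,92),(72,-125),(-105,92)]))
print("rack side",rect(g(s,280,235,5,[(400,42),(511,410),(68,82)],48),[(72,92),(72,-125),(-105,92)]))
print("rackcorner inner side",rect(g(s,280,235,5,[(382,62),(487,418),(68,95)],48),[(60,80),(60,-125),(-105,80)]))
b=g(t,360,165,8,[(48,562),(645,620),(670,190)],12);print("rack base",rect(b,[(-105,92),(-105,-125),(72,-125)]))
E
```

```text
plate top (array([ 5.23424130e+02, -2.62225078e+02, -7.60872420e-02]), np.float64(4.144992995572068))
plate side (array([ 5.24634945e+02, -2.63599746e+02, -7.86912573e-02]), np.float64(0.5851575652643533))
cover top (array([6.10657504e+02, 2.12058933e+02, 5.10548206e-01]), np.float64(2.112124122830238))
rack top (array([ 5.45394820e+02, -2.25859663e+02, -8.24223291e-02]), np.float64(8.358502757188035))
rack side (array([ 5.49798981e+02, -2.28321845e+02, -8.23298639e-02]), np.float64(10.904486996297805))
rackcorner inner side (array([ 5.50055262e+02, -2.27308916e+02, -8.99377886e-02]), np.float64(8.15061135788784))
rack base (array([ 5.38374710e+02, -2.30391591e+02, -9.89716376e-02]), np.float64(10.156671666481088))
```

```bash
python3 - <<'E'
from cell import ctrl
from h import *
t=ctrl.get_image("top"); s=ctrl.get_image("side")
def g(p,x0,y0,sc,pts,z): return [back(p,x0+(u+.5)/sc-.5,y0+(v+.5)/sc-.5,z) for u,v in pts]
for nm,P,c in [("top outer",g(t,360,165,8,[(105,68),(672,125),(58,528)],48),(72,92)),("side outer",g(s,280,235,5,[(400,42),(511,410),(68,82)],48),(72,92)),
   ("side inner",g(s,280,235,5,[(382,62),(487,418),(68,95)],48),(60,80)),("top base",g(t,360,165,8,[(645,620),(670,190),(48,562)],12),(-105,-125))]:
    P=np.array(P); a=P[1]-P[0]; b=P[2]-P[0]
    print(nm,"corner",P[0].round(1),"len",np.linalg.norm(a).round(1),np.linalg.norm(b).round(1),"yaw from y",np.arctan2(a[0],-a[1]).round(3)*-1 if 0 else np.arctan2(-a[1],-a[0]).round(3), "x",np.arctan2(-b[1],-b[0]).round(3))
    for y in (-.08,-.09,-.1): 
        R=np.array([[np.cos(y),-np.sin(y)],[np.sin(y),np.cos(y)]]); print("  origin",y,(P[0][:2]-R@np.array(c)).round(1))
E
```

```text
top outer corner [ 619.9 -144.6   48. ] len 203.9 165.5 yaw from y 1.497 x -0.092
  origin -0.08 [ 540.8 -230.6]
  origin -0.09 [ 539.9 -229.8]
  origin -0.1 [ 539.1 -229. ]
side outer corner [ 624.5 -147.3   48. ] len 201.3 164.1 yaw from y 1.487 x -0.08
  origin -0.08 [ 545.4 -233.2]
  origin -0.09 [ 544.5 -232.4]
  origin -0.1 [ 543.7 -231.6]
side inner corner [ 612.  -157.4   48. ] len 192.3 153.3 yaw from y 1.491 x -0.1
  origin -0.08 [ 545.8 -232.3]
  origin -0.09 [ 545.1 -231.7]
  origin -0.1 [ 544.3 -231. ]
top base corner [ 429.8 -346.3   12. ] len 158.2 216.6 yaw from y 3.065 x -1.641
  origin -0.08 [ 544.4 -230.1]
  origin -0.09 [ 545.6 -231.2]
  origin -0.1 [ 546.7 -232.4]
```

```bash
cat >> h.py <<'E'
RO=np.array([545.,-231.]); RY=-0.08
def rk(x,y):
    c,s=np.cos(RY),np.sin(RY); return RO+np.array([c*x-s*y,s*x+c*y])
def inrk(p):
    c,s=np.cos(RY),np.sin(RY); d=np.array(p[:2])-RO; return np.array([c*d[0]+s*d[1],-s*d[0]+c*d[1]])
def shift(st,pos,yaw):
    y0=st["tool_rot"][2]; d=np.array(pos)-np.array(st["eef_pos"]); c,s=np.cos(y0),np.sin(y0)
    return np.round([(c*d[0]+s*d[1])/10,-d[2]/10,(-s*d[0]+c*d[1])/10,-(yaw-y0)],3)
E
python3 - <<'E'
from cell import ctrl
from h import *
s=ctrl.read_state()
print(shift(s,[480,250,230],1.491)); print(shift(s,[*rk(-93,-33.6),100],1.491),rk(-93,-33.6))
E
```

```text
[-23.287   0.13  -34.487  -0.32 ]
[-71.176  13.13  -51.426  -0.32 ] [ 449.6123076  -257.06047079]
```

{"name": "apply_moves", "arguments": {"motion": [[-23.3,0,-34.5,-0.32,8.5],[-23.3,0,-34.5,-0.32,8.5],[-23.3,0,-34.5,-0.32,8.5],[-23.3,0,-34.5,-0.32,8.5],[-23.3,0,-34.5,-0.32,8.5],[-23.3,0,-34.5,-0.32,8.5],[-23.3,0,-34.5,-0.32,8.5],[-71.2,8,-51.4,-0.32,8.5],[-71.2,8,-51.4,-0.32,8.5],[-71.2,8,-51.4,-0.32,8.5],[-71.2,8,-51.4,-0.32,8.5],[-71.2,8,-51.4,-0.32,8.5],[-71.2,8,-51.4,-0.32,8.5],[-71.2,8,-51.4,-0.32,8.5],[-71.2,8,-51.4,-0.32,8.5],[-71.2,8,-51.4,-0.32,8.5],[-71.2,8,-51.4,-0.32,8.5],[-71.2,8,-51.4,-0.32,8.5],[-71.2,8,-51.4,-0.32,8.5],[-71.2,8,-51.4,-0.32,8.5]]}}

```text
clock: 3.8
eef_pos: [449.8, -256.0, 151.6]
tool_rot: [-1.571, -0.0, 1.493]
force: [0.5, -0.0, -0.2]
width: 84.8
```

```bash
cat > st.py <<'E'
from cell import ctrl
from h import *
s=ctrl.read_state()
print(round(s["clock"],2),np.round(s["eef_pos"],1),"rack",inrk(s["eef_pos"]).round(1),"rot",np.round(s["tool_rot"],3),"F",np.round(s["force"],1),"w",round(s["width"],1),"q",np.round(s["qpos"],2))
E
python3 st.py; python3 - <<'E'
from cell import ctrl
import cv2
p=ctrl.get_image("wrist"); cv2.imwrite("pics/w1.png",p["image"][:,:,::-1]); print(p["tool_from_camera"],p["vfov"])
E
```

```text
3.8 [ 449.8 -256.   151.6] rack [-92.9 -32.5] rot [-1.571 -0.     1.493] F [ 0.5 -0.  -0.2] w 84.8 q [ 0.49  0.55 -0.04  1.96  0.03  0.62  1.92]
[[ 9.99999546e-01  5.66625187e-04  7.66325320e-04  1.06606198e+00]
 [ 5.38784479e-04  3.27150616e-01 -9.44972055e-01 -1.41931588e+02]
 [-7.86148768e-04  9.44972039e-01  3.27150162e-01  8.43147932e+01]
 [ 0.00000000e+00  0.00000000e+00  0.00000000e+00  1.00000000e+00]] 71.27999798888501
```

View pics/w1.png

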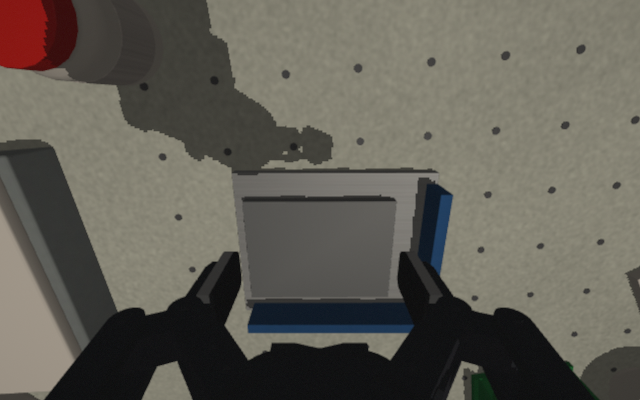

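{"name": "apply_moves", "arguments": {"motion": [[0,6,0,0,8.5],[0,11,0,0,8.5],[0,12.5,0,0,8.5],[0,13,0,0,8.5],[0,13.3,0,0,8.5],[0,13.6,0,0,8.5],[0,13.6,0,0,8.5]]}}

```text
clock: 4.72
eef_pos: [449.7, -257.4, 16.0]
tool_rot: [-1.572, 0.001, 1.491]
force: [0.3, -0.6, -0.1]
width: 84.8
```

```bash
python3 st.py; python3 - <<'E'
from cell import ctrl
import cv2
p=ctrl.get_image("side"); cv2.imwrite("pics/s2.png",cv2.resize(p["image"][180:360,220:460,::-1],None,fx=3.2,fy=3.2))
E
```

```text
4.72 [ 449.7 -257.4   16. ] rack [-92.9 -34. ] rot [-1.572e+00  1.000e-03  1.491e+00] F [ 0.3 -0.6 -0.1] w 84.8 q [ 0.48  0.79 -0.02  2.03  0.05  0.32  1.91]
```

View pics/s2.png

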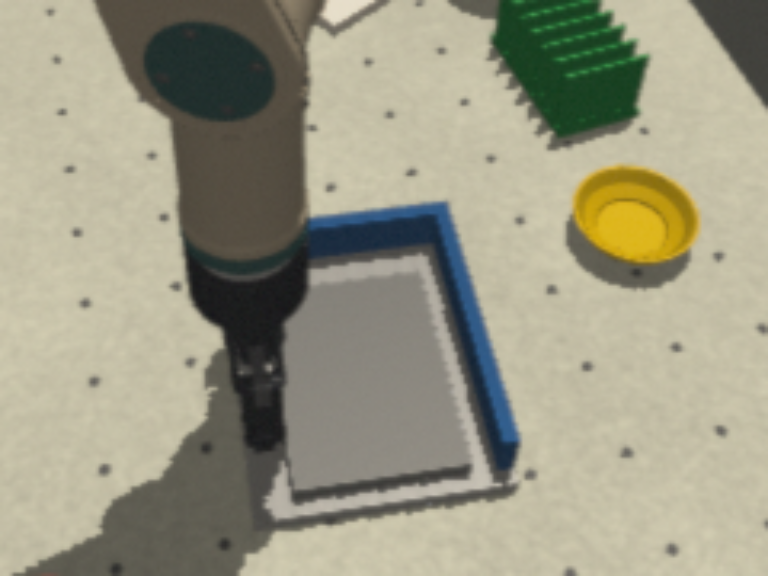

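{"name": "apply_moves", "arguments": {"motion": [[0,0.3,0,0,8.5],[0,0.6,0,0,8.5],[0,0.8,0,0,8.5]]}}

```text
clock: 5.15
eef_pos: [449.1, -257.1, 7.0]
tool_rot: [-1.57, -0.0, 1.491]
force: [0.2, -0.0, 0.0]
width: 85.0
```

{"name": "apply_moves", "arguments": {"motion": [[0,0.2,0,0,8.5],[0,0.3,0,0,8.5],[0,0.3,0,0,8.5]]}}

```text
clock: 5.52
eef_pos: [449.3, -257.1, 4.2]
tool_rot: [-1.571, -0.0, 1.491]
force: [0.1, -0.3, -0.7]
width: 84.8
```

{"name": "apply_moves", "arguments": {"motion": [[0,0,-0.3,0,8.5],[0,0,-0.6,0,8.5],[0,0,-0.9,0,8.5],[0,0,-1.2,0,8.5],[0,0,-1.5,0,8.5],[0,0,-1.7,0,8.5],[0,0,-1.7,0,8.5]]}}

```text
clock: 6.4
eef_pos: [467.1, -258.6, 4.3]
tool_rot: [-1.572, 0.0, 1.491]
force: [0.1, 1.3, -0.4]
width: 84.9
```

{"name": "apply_moves", "arguments": {"motion": [[0,0,-0.1,0,8.5],[0,0,-0.2,0,8.5],[0,0,-0.3,0,8.5],[0,0,-0.3,0,8.5]]}}

```text
clock: 6.9
eef_pos: [469.5, -258.8, 4.3]
tool_rot: [-1.571, 0.0, 1.491]
force: [-1.9, 0.1, -0.1]
width: 85.1
```

```bash
python3 st.py; python3 - <<'E'
from cell import ctrl
import cv2
p=ctrl.get_image("side"); cv2.imwrite("pics/s3.png",cv2.resize(p["image"][180:360,220:460,::-1],None,fx=3.2,fy=3.2))
E
```

```text
6.9 [ 469.5 -258.8    4.3] rack [-73.1 -33.7] rot [-1.571  0.     1.491] F [-1.9  0.1 -0.1] w 85.1 q [ 0.47  0.82 -0.02  1.98  0.05  0.33  1.89]
```

View pics/s3.png

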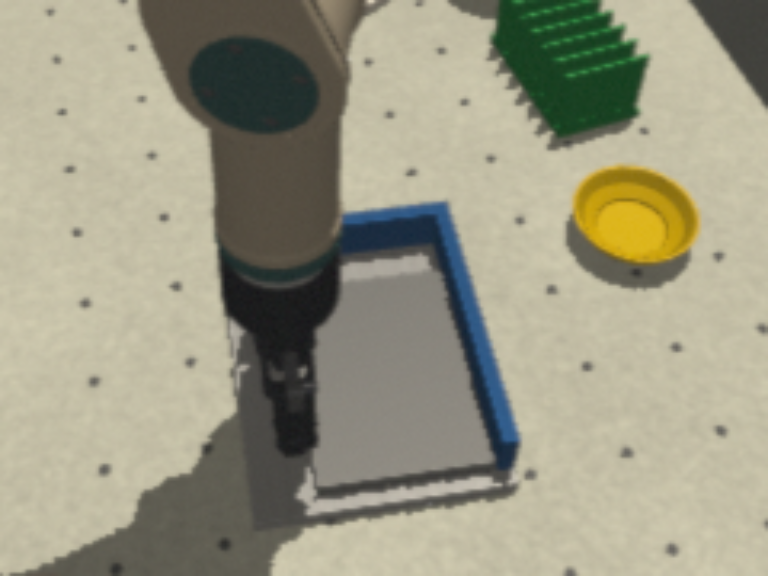

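Near the +x fence now. I'll push gently until the force rises.

{"name": "apply_moves", "arguments": {"motion": [[0,0,-0.1,0,8.5],[0,0,-0.2,0,8.5],[0,0,-0.3,0,8.5],[0,0,-0.3,0,8.5]]}}

```text
clock: 7.45
eef_pos: [470.9, -258.9, 4.2]
tool_rot: [-1.568, -0.0, 1.491]
force: [-4.8, 0.4, 2.3]
width: 84.7
```

{"name": "apply_moves", "arguments": {"motion": [[0,0,-0.1,0,8.5],[0,0,-0.2,0,8.5],[0,0,-0.2,0,8.5]]}}

```text
clock: 7.82
eef_pos: [470.9, -258.9, 4.2]
tool_rot: [-1.565, -0.001, 1.49]
force: [-7.9, 0.5, 6.3]
width: 85.0
```

{"name": "apply_moves", "arguments": {"motion": [[0,0,-0.2,0,8.5],[0,0,-0.4,0,8.5],[0,0,-0.4,0,8.5]]}}

```text
clock: 8.2
eef_pos: [470.9, -258.8, 3.9]
tool_rot: [-1.558, -0.002, 1.49]
force: [-13.8, -0.2, 10.4]
width: 84.8
```

{"name": "apply_moves", "arguments": {"motion": [[0,0,1,0,8.5],[0,0,2,0,8.5],[0,-8,2,0,8.5],[0,-8,2,0,8.5]]}}

```text
clock: 8.7
eef_pos: [460.5, -258.7, 86.7]
tool_rot: [-1.576, 0.002, 1.491]
force: [0.5, 0.5, 0.8]
width: 84.9
```

```bash
python3 st.py; python3 - <<'E'
from cell import ctrl
from h import *
s=ctrl.read_state()
print(shift(s,[*rk(0,-150),90],RY)); print(rk(0,-150))
E
```

```text
8.7 [ 460.5 -258.7   86.7] rack [-82.  -34.4] rot [-1.576  0.002  1.491] F [0.5 0.5 0.8] w 84.9 q [ 0.48  0.67 -0.03  1.99  0.05  0.48  1.91]
[-11.564  -0.326  -8.194   1.571]
[ 533.0127959  -380.52025595]
```

{"name": "apply_moves", "arguments": {"motion": [[-11.6,-1,-8.2,1.57,8.5],[-11.6,-1,-8.2,1.57,8.5],[-11.6,-1,-8.2,1.57,8.5],[-11.6,-1,-8.2,1.57,8.5],[-11.6,-1,-8.2,1.57,8.5],[-11.6,-1,-8.2,1.57,8.5],[-11.6,-1,-8.2,1.57,8.5],[-11.6,-1,-8.2,1.57,8.5],[-11.6,-1,-8.2,1.57,8.5],[-11.6,-1,-8.2,1.57,8.5],[-11.6,-1,-8.2,1.57,8.5]]}}

```text
clock: 10.07
eef_pos: [531.1, -380.0, 94.3]
tool_rot: [-1.571, -0.001, -0.078]
force: [-0.5, 1.3, 0.5]
width: 84.9
```

```bash
python3 st.py; python3 - <<'E'
from cell import ctrl
from h import *
s=ctrl.read_state()
print(shift(s,[*rk(0,-142),4.5],RY))
import cv2
p=ctrl.get_image("wrist"); cv2.imwrite("pics/w4.png",p["image"][:,:,::-1])
p=ctrl.get_image("top"); cv2.imwrite("pics/t4.png",cv2.resize(p["image"][150:270,340:500,::-1],None,fx=5,fy=5,interpolation=cv2.INTER_CUBIC))
E
```

```text
10.07 [ 531.1 -380.    94.3] rack [  -2.  -149.7] rot [-1.571e+00 -1.000e-03 -7.800e-02] F [-0.5  1.3  0.5] w 84.9 q [ 0.35  0.83  0.39  1.63 -0.42  0.77  0.86]
[2.010e-01 8.976e+00 7.650e-01 2.000e-03]
```

View pics/w4.png

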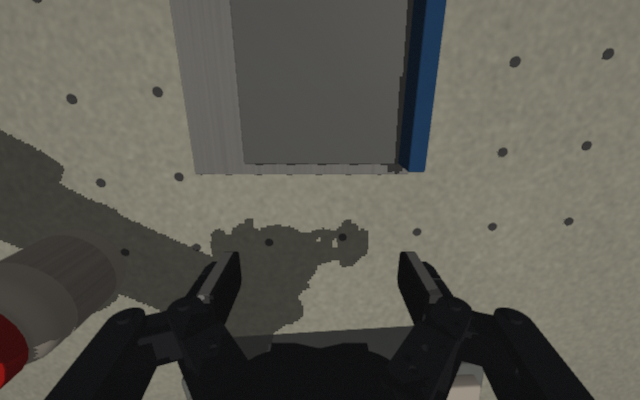

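View pics/t4.png

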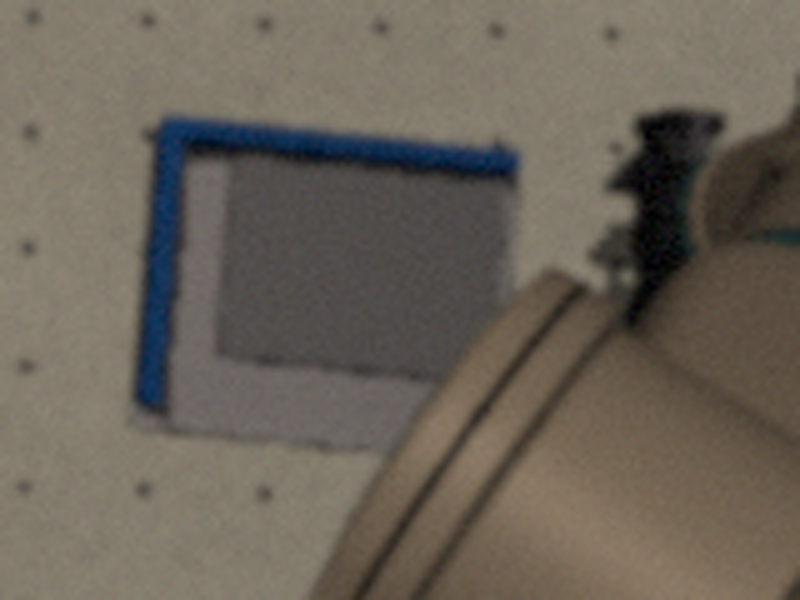

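{"name": "apply_moves", "arguments": {"motion": [[-0.2,6,0.7,0,8.5],[-0.2,8,0.7,0,8.5],[-0.2,9,0.7,0,8.5],[-0.2,9,0.7,0,8.5],[-0.2,9,1.0,0,8.5],[-0.2,9,1.4,0,8.5],[-0.2,9,1.8,0,8.5],[-0.2,9,2.2,0,8.5],[-0.2,9,2.6,0,8.5],[-0.2,9,2.6,0,8.5]]}}

```text
clock: 11.42
eef_pos: [530.9, -353.6, 4.3]
tool_rot: [-1.571, -0.0, -0.079]
force: [-1.1, 0.6, 0.2]
width: 85.0
```

```bash
python3 st.py
```

```text
11.43 [ 530.9 -353.6    4.3] rack [  -4.2 -123.3] rot [-1.571 -0.    -0.079] F [-1.1  0.6  0.2] w 85.0 q [ 0.35  0.93  0.32  1.7  -0.48  0.59  0.88]
```

{"name": "apply_moves", "arguments": {"motion": [[0,0,0.4,0,8.5],[0,0,0.8,0,8.5],[0,0,1.2,0,8.5],[0,0,1.6,0,8.5],[0,0,2.0,0,8.5],[0,0,2.4,0,8.5],[0,0,2.7,0,8.5],[0,0,2.8,0,8.5]]}}

```text
clock: 12.42
eef_pos: [533.1, -325.8, 4.3]
tool_rot: [-1.571, 0.0, -0.079]
force: [-0.4, -2.5, 1.1]
width: 85.0
```

{"name": "apply_moves", "arguments": {"motion": [[0,0,0.1,0,8.5],[0,0,0.2,0,8.5],[0,0,0.3,0,8.5],[0,0,0.4,0,8.5],[0,0,0.4,0,8.5]]}}

```text
clock: 13.05
eef_pos: [533.3, -321.9, 4.3]
tool_rot: [-1.571, 0.0, -0.079]
force: [-1.9, -2.4, 1.2]
width: 85.2
```

```bash
python3 st.py
```

```text
13.05 [ 533.3 -321.9    4.3] rack [ -4.4 -91.5] rot [-1.571  0.    -0.079] F [-1.9 -2.4  1.2] w 85.2 q [ 0.31  0.92  0.32  1.74 -0.49  0.56  0.85]
```

{"name": "apply_moves", "arguments": {"motion": [[0,0,0.1,0,8.5],[0,0,0.2,0,8.5],[0,0,0.3,0,8.5],[0,0,0.3,0,8.5]]}}

```text
clock: 13.55
eef_pos: [533.6, -320.3, 4.4]
tool_rot: [-1.573, -0.001, -0.079]
force: [-1.9, -5.0, 0.5]
width: 85.0
```

{"name": "apply_moves", "arguments": {"motion": [[0,0,0.2,0,8.5],[0,0,0.4,0,8.5],[0,0,0.4,0,8.5]]}}

```text
clock: 13.92
eef_pos: [533.7, -320.2, 4.9]
tool_rot: [-1.579, -0.002, -0.08]
force: [-2.3, -9.8, -0.4]
width: 84.9
```

```bash
python3 st.py
```

```text
13.93 [ 533.7 -320.2    4.9] rack [ -4.2 -89.9] rot [-1.579 -0.002 -0.08 ] F [-2.3 -9.8 -0.4] w 84.9 q [ 0.3   0.92  0.32  1.75 -0.49  0.55  0.85]
```

{"name": "apply_moves", "arguments": {"motion": [[0,0,0.2,0,8.5],[0,0,0.4,0,8.5],[0,0,0.4,0,8.5],[0,0,-1.2,0,8.5],[0,0,-3,0,8.5],[0,-6,-4.5,0,8.5],[0,-11,-4.5,0,8.5],[0,-13,-4.5,0,8.5],[0,-13,-4.5,0,8.5]]}}

```text
clock: 15.05
eef_pos: [531.2, -359.7, 135.2]
tool_rot: [-1.571, -0.002, -0.078]
force: [-0.5, -0.6, -0.0]
width: 85.0
```

```bash
python3 st.py; python3 - <<'E'
from cell import ctrl
import cv2
p=ctrl.get_image("wrist"); cv2.imwrite("pics/w5.png",p["image"][:,:,::-1])
p=ctrl.get_image("side"); cv2.imwrite("pics/s5.png",cv2.resize(p["image"][230:350,270:400,::-1],None,fx=5,fy=5,interpolation=cv2.INTER_CUBIC))
E
```

```text
15.05 [ 531.2 -359.7  135.2] rack [  -3.5 -129.4] rot [-1.571 -0.002 -0.078] F [-0.5 -0.6 -0. ] w 85.0 q [ 0.31  0.76  0.42  1.64 -0.4   0.82  0.82]
```

View pics/w5.png

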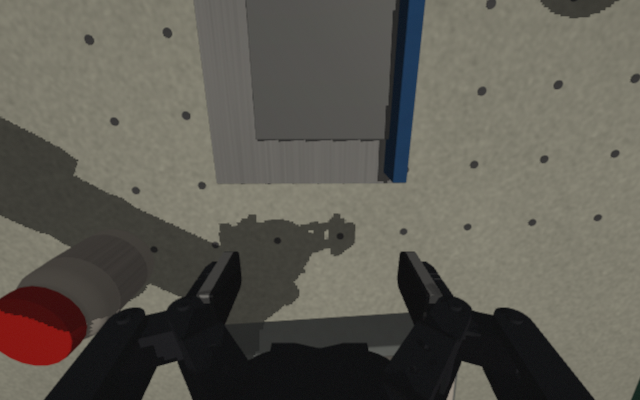

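View pics/s5.png

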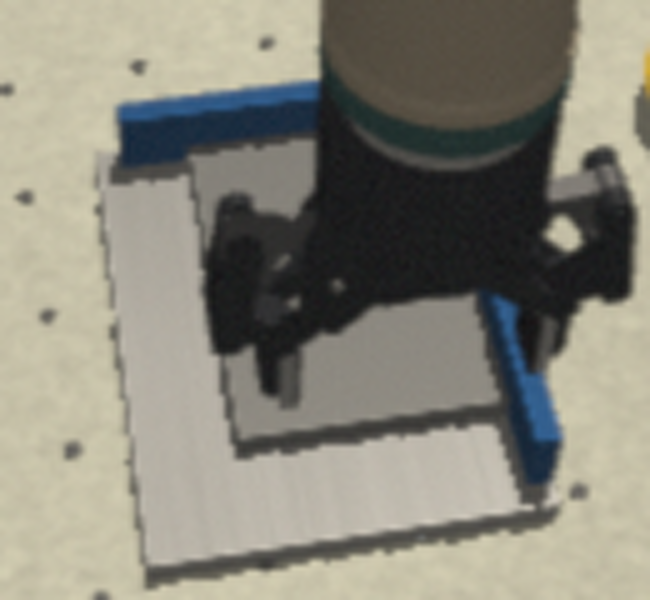

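```bash
cat >> h.py <<'E'
from scipy.spatial.transform import Rotation as Ro
def wpose(st,p):
    T=np.eye(4);T[:3,:3]=Ro.from_euler("xyz",st["tool_rot"]).as_matrix();T[:3,3]=st["eef_pos"]; return T@np.array(p["tool_from_camera"])
def wback(st,p,u,v,z):
    M=wpose(st,p); f=200/np.tan(np.radians(p["vfov"])/2); d=M[:3,:3]@np.array([(u-p["cx"])/f,-(v-p["cy"])/f,-1]); c=M[:3,3]; return c+d*(z-c[2])/d[2]
def wproj(st,p,X):
    c=np.linalg.inv(wpose(st,p))@np.append(X,1); f=200/np.tan(np.radians(p["vfov"])/2); return p["cx"]-f*c[0]/c[2],p["cy"]+f*c[1]/c[2]
E
python3 - <<'E'
from cell import ctrl
from h import *
s=ctrl.read_state();p=ctrl.get_image("wrist")
im=cv2.resize(p["image"][0:200,190:440,::-1],None,fx=3.2,fy=3.2,interpolation=cv2.INTER_CUBIC)
im=cv2.convertScaleAbs(im,alpha=2.2)
cv2.imwrite("pics/w5z.png",im)
for n,u,v,z in [("plate -y+x",385,138,24),("plate -y-x",257,139.5,24),("plate +x far",395,5,24),("plate -x far",248,5,24),("base corner",217,183,12),("fence end in top",389,181,48),("fence end far in",402,5,48)]:
    print(n,inrk(wback(s,p,u,v,z)).round(1))
E
```

```text
plate -y+x [ 53.4 -75.1]
plate -y-x [-60.3 -76.6]
plate +x far [53.2 25.8]
plate -x far [-59.9  25.8]
base corner [-105.3 -120.5]
fence end in top [  54.  -107.8]
fence end far in [52.6 19.2]
```

View pics/w5z.png

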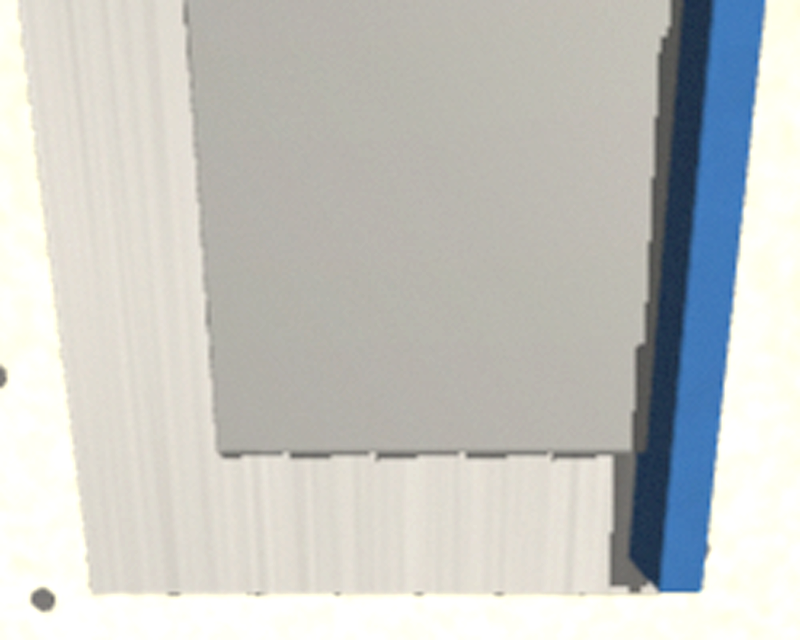

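```bash
python3 - <<'E'
from cell import ctrl
from h import *
s=ctrl.read_state()
print(shift(s,[611,212,180],2.08))
E
```

```text
[ 3.65  -4.774 57.52  -2.159]
```

{"name": "apply_moves", "arguments": {"motion": [[3.6,-4.8,57.5,-2.16,8.5],[3.6,-4.8,57.5,-2.16,8.5],[3.6,-4.8,57.5,-2.16,8.5],[3.6,-4.8,57.5,-2.16,8.5],[3.6,-4.8,57.5,-2.16,8.5],[3.6,-4.8,57.5,-2.16,8.5],[3.6,-4.8,57.5,-2.16,8.5],[3.6,-4.8,57.5,-2.16,8.5],[3.6,-4.8,57.5,-2.16,8.5],[3.6,-4.8,57.5,-2.16,8.5],[3.6,-4.8,57.5,-2.16,8.5],[3.6,-4.8,57.5,-2.16,8.5],[3.6,-4.8,57.5,-2.16,8.5],[3.6,-4.8,57.5,-2.16,8.5],[3.6,-4.8,57.5,-2.16,8.5],[3.6,-4.8,57.5,-2.16,8.5]]}}

```text
clock: 17.2
eef_pos: [611.5, 210.5, 182.2]
tool_rot: [-1.571, 0.0, 2.081]
force: [-0.6, 0.3, 0.7]
width: 84.8
```

```bash
python3 st.py; python3 - <<'E'
from cell import ctrl
from h import *
s=ctrl.read_state();p=ctrl.get_image("wrist"); cv2.imwrite("pics/w6.png",p["image"][:,:,::-1])
for q in ["cover_knob","cover_mid"]: print([(np.round(d["location"],1),d["confidence"]) for d in ctrl.mark_of(p,q)[:2]])
print("tcp px",wproj(s,p,[s["eef_pos"][0],s["eef_pos"][1],52]))
t=ctrl.get_image("side"); cv2.imwrite("pics/s6.png",cv2.resize(t["image"][230:350,270:400,::-1],None,fx=5,fy=5,interpolation=cv2.INTER_CUBIC))
E
```

```text
17.2 [611.5 210.5 182.2] rack [ 31.  445.4] rot [-1.571  0.     2.081] F [-0.6  0.3  0.7] w 84.8 q [-0.31  0.68 -0.11  1.57  0.09  0.9   1.63]
[(array([610.6, 215. ,  39.2]), 0.69)]
[(array([611.8, 216.5,   9.5]), 0.79)]
tcp px (np.float64(318.33537119658047), np.float64(186.3071576310582))
```

View pics/w6.png

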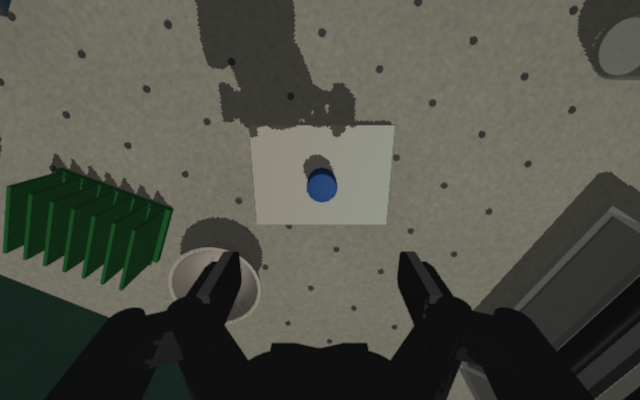

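View pics/s6.png

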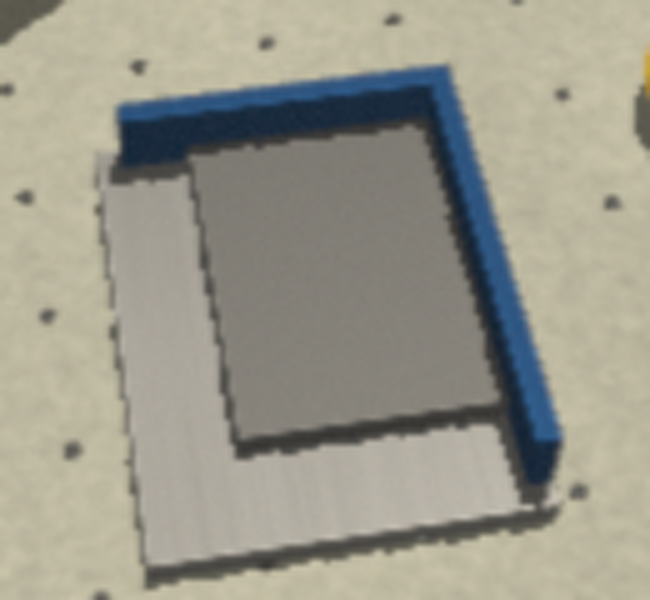

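{"name": "apply_moves", "arguments": {"motion": [[0.25,5,0.1,0,8.5],[0.25,10,0.1,0,8.5],[0.25,13,0.1,0,8.5],[0.25,15,0.1,0,8.5],[0.25,16.2,0.1,0,8.5],[0.25,16.2,0.1,0,8.5]]}}

```text
clock: 18.15
eef_pos: [609.5, 212.1, 20.1]
tool_rot: [-1.57, -0.0, 2.081]
force: [0.2, 0.7, -0.4]
width: 85.2
```

```bash
python3 st.py; python3 - <<'E'
from cell import ctrl
from h import *
t=ctrl.get_image("side"); cv2.imwrite("pics/s7.png",cv2.resize(t["image"][110:220,250:400,::-1],None,fx=5,fy=5,interpolation=cv2.INTER_CUBIC))
t=ctrl.get_image("wrist"); cv2.imwrite("pics/w7.png",t["image"][:,:,::-1])
E
```

```text
18.15 [609.5 212.1  20.1] rack [ 28.9 446.9] rot [-1.57  -0.     2.081] F [ 0.2  0.7 -0.4] w 85.2 q [-0.33  0.89 -0.09  1.67  0.12  0.59  1.6 ]
```

View pics/s7.png

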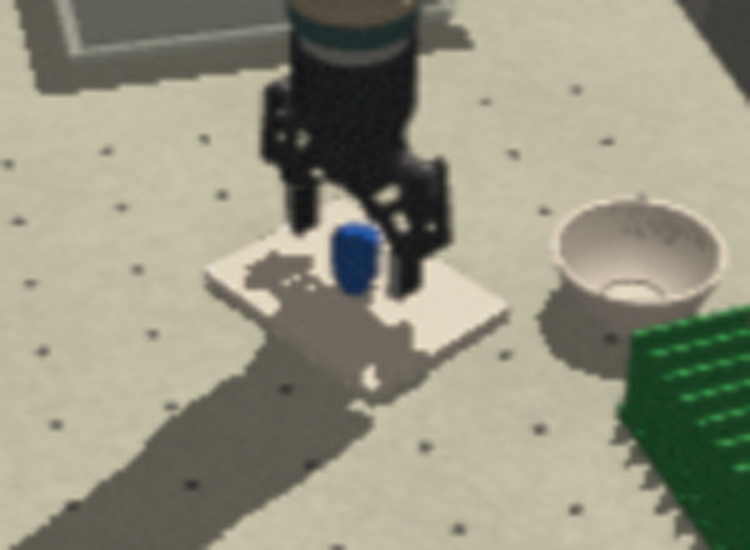

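View pics/w7.png

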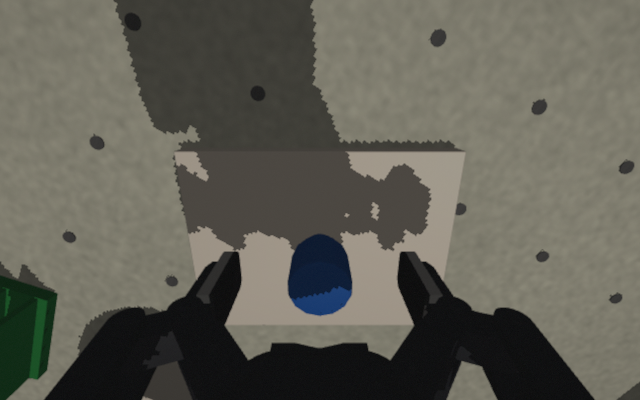

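```bash
python3 - <<'E'
from cell import ctrl
from h import *
s=ctrl.read_state();p=ctrl.get_image("wrist"); e=s["eef_pos"]
M=Ro.from_euler("xyz",s["tool_rot"]).as_matrix()
for z in (12,24,52):
  for dz in(-16,0,16): 
    P=np.array(e)+M[:,2]*dz; print(z,dz,np.round(wproj(s,p,[P[0],P[1],z]),1))
E
```

```text
12 -16 [318.  267.1]
12 0 [317.9 244.5]
12 16 [317.9 220.6]
24 -16 [317.9 278.7]
24 0 [317.8 254.9]
24 16 [317.8 229.5]
52 -16 [317.7 313.2]
52 0 [317.6 286.1]
52 16 [317.5 256.7]
```

{"name": "apply_moves", "arguments": {"motion": [[0,0.1,0,0,2.5],[0,0.1,0,0,2.5],[0,0.1,0,0,2.5],[0,0.1,0,0,2.5],[0,0.1,0,0,2.5],[0,0.1,0,0,2.5],[0,0.1,0,0,2.5],[0,0.1,0,0,2.5]]}}

```text
clock: 19.3
eef_pos: [609.8, 212.3, 19.8]
tool_rot: [-1.571, -0.0, 2.081]
force: [-1.3, -0.4, 4.9]
width: 30.1
```

```bash
python3 st.py
```

```text
19.3 [609.8 212.3  19.8] rack [ 29.2 447. ] rot [-1.571 -0.     2.081] F [-1.3 -0.4  4.9] w 30.1 q [-0.33  0.89 -0.09  1.67  0.12  0.59  1.6 ]
```

{"name": "apply_moves", "arguments": {"motion": [[0,-1,0,0,2.5],[0,-3,0,0,2.5],[0,-7,0,0,2.5],[0,-11,0,0,2.5],[0,-12,0,0,2.5],[0,-12,0,0,2.5]]}}

```text
clock: 20.05
eef_pos: [609.6, 212.1, 140.0]
tool_rot: [-1.572, 0.0, 2.081]
force: [-0.9, 0.8, -2.4]
width: 30.6
```

```bash
python3 st.py; python3 - <<'E'
from cell import ctrl
from h import *
s=ctrl.read_state()
t=ctrl.get_image("side"); cv2.imwrite("pics/s8.png",cv2.resize(t["image"][50:220,220:420,::-1],None,fx=4,fy=3.5,interpolation=cv2.INTER_CUBIC))
t=ctrl.get_image("wrist"); cv2.imwrite("pics/w8.png",t["image"][:,:,::-1])
print(shift(s,[*rk(-9,-9),140],1.491))
E
```

```text
20.05 [609.6 212.1 140. ] rack [ 29.  446.8] rot [-1.572  0.     2.081] F [-0.9  0.8 -2.4] w 30.6 q [-0.32  0.72 -0.11  1.61  0.1   0.81  1.62]
[-35.759  -0.     28.524   0.59 ]
```

View pics/s8.png

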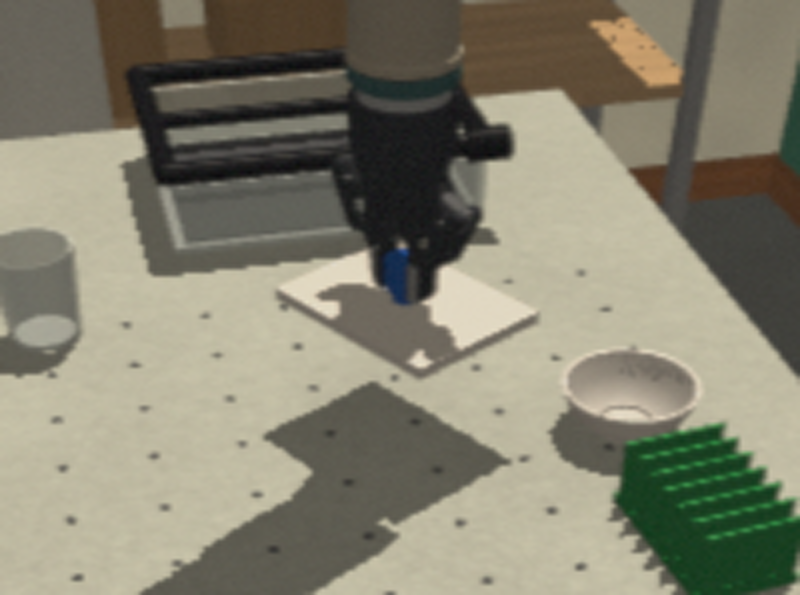

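View pics/w8.png

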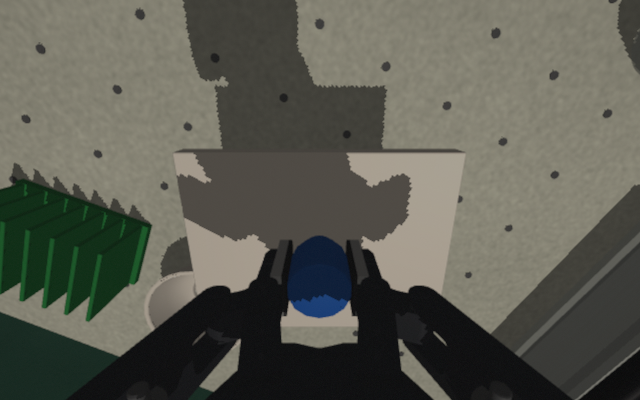

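{"name": "apply_moves", "arguments": {"motion": [[-2,0,1.6,0.1,2.5],[-5,0,4,0.2,2.5],[-9,0,7.2,0.3,2.5],[-13,0,10.4,0.4,2.5],[-17,0,13.6,0.5,2.5],[-21,0,16.8,0.59,2.5],[-25,0,20,0.59,2.5],[-29,0,23.1,0.59,2.5],[-32,0,25.5,0.59,2.5],[-34.5,0,27.5,0.59,2.5],[-35.8,0,28.5,0.59,2.5],[-35.8,0,28.5,0.59,2.5],[-35.8,3,28.5,0.59,2.5],[-35.8,6,28.5,0.59,2.5],[-35.8,6,28.5,0.59,2.5]]}}

```text
clock: 22.02
eef_pos: [534.3, -236.2, 77.1]
tool_rot: [-1.565, -0.003, 1.494]
force: [-0.6, 0.7, -2.4]
width: 30.5
```

```bash
python3 st.py; python3 - <<'E'
from cell import ctrl
from h import *
s=ctrl.read_state()
t=ctrl.get_image("side"); cv2.imwrite("pics/s9.png",cv2.resize(t["image"][180:360,240:420,::-1],None,fx=3.3,fy=3.3,interpolation=cv2.INTER_CUBIC))
t=ctrl.get_image("wrist"); cv2.imwrite("pics/w9.png",t["image"][:,:,::-1])
print(shift(s,[*rk(-9,-9),44],1.491))
E
```

```text
22.02 [ 534.3 -236.2   77.1] rack [-10.2  -6. ] rot [-1.565 -0.003  1.494] F [-0.6  0.7 -2.4] w 30.5 q [ 0.37  0.74 -0.    1.82 -0.    0.58  1.86]
[-2.990e-01  3.307e+00 -1.230e-01  3.000e-03]
```

View pics/s9.png

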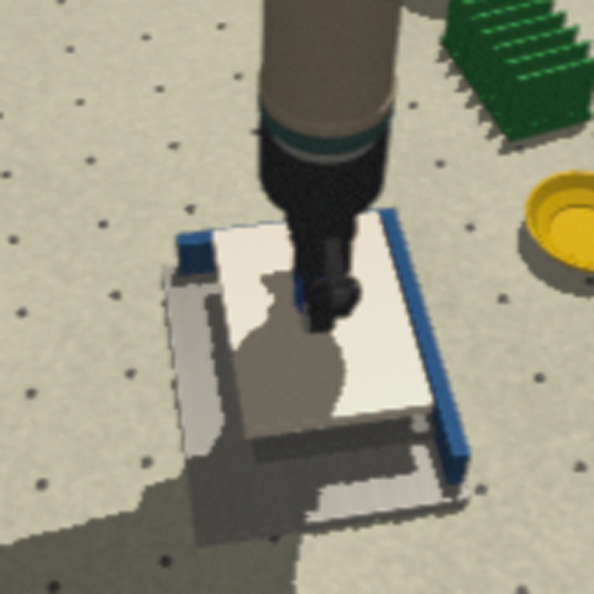

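View pics/w9.png

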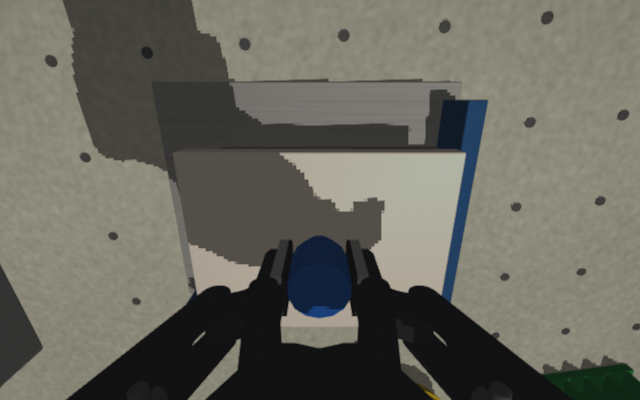

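{"name": "apply_moves", "arguments": {"motion": [[-0.3,0.3,-0.1,0,2.5],[-0.3,1.2,-0.1,0,2.5],[-0.3,2,-0.1,0,2.5],[-0.3,2.4,-0.1,0,2.5],[-0.3,2.6,-0.1,0,2.5],[-0.3,2.6,-0.1,0,2.5]]}}

```text
clock: 22.88
eef_pos: [536.3, -242.5, 53.1]
tool_rot: [-1.571, -0.0, 1.491]
force: [-0.6, -0.8, -1.9]
width: 30.6
```

```bash
python3 st.py
```

```text
22.88 [ 536.3 -242.5   53.1] rack [ -7.7 -12.2] rot [-1.571 -0.     1.491] F [-0.6 -0.8 -1.9] w 30.6 q [ 0.38  0.78 -0.    1.83  0.    0.53  1.87]
```

{"name": "apply_moves", "arguments": {"motion": [[0,0.3,0,0,2.5],[0,0.5,0,0,2.5],[0,0.7,0,0,2.5],[0,0.85,0,0,2.5],[0,0.95,0,0,2.5],[0,0.95,0,0,2.5]]}}

```text
clock: 23.62
eef_pos: [536.4, -242.5, 43.8]
tool_rot: [-1.571, -0.0, 1.491]
force: [-0.4, 0.1, -1.7]
width: 30.4
```

```bash
python3 st.py; python3 - <<'E'
from cell import ctrl
from h import *
t=ctrl.get_image("side"); cv2.imwrite("pics/s10.png",cv2.resize(t["image"][230:350,270:400,::-1],None,fx=5,fy=5,interpolation=cv2.INTER_CUBIC))
E
```

```text
23.62 [ 536.4 -242.5   43.8] rack [ -7.6 -12.2] rot [-1.571 -0.     1.491] F [-0.4  0.1 -1.7] w 30.4 q [ 0.38  0.8  -0.    1.83  0.    0.51  1.87]
```

View pics/s10.png

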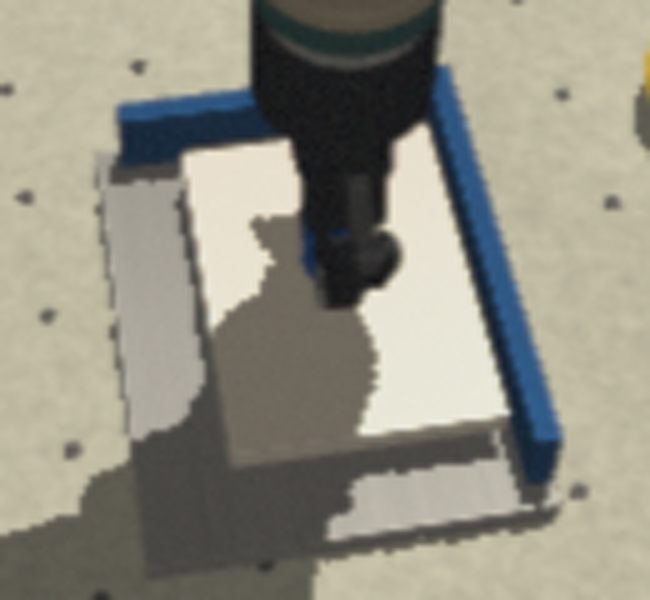

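Just about touching; down 1 mm more, then release and back up.

{"name": "apply_moves", "arguments": {"motion": [[0,0.1,0,0,2.5],[0,0.1,0,0,2.5]]}}

```text
clock: 23.92
eef_pos: [536.4, -242.6, 43.8]
tool_rot: [-1.571, 0.0, 1.491]
force: [-1.8, 0.6, 6.5]
width: 30.4
```

{"name": "apply_moves", "arguments": {"motion": [[0,0,0,0,8.5],[0,-0.2,0,0,8.5],[0,-0.4,0,0,8.5],[0,-0.4,0,0,8.5],[0,-0.4,0,0,8.5],[0,-3,0,0,8.5],[0,-7,0,0,8.5],[0,-11,0,0,8.5],[0,-11,0,0,8.5]]}}

```text
clock: 25.05
eef_pos: [538.6, -243.5, 156.0]
tool_rot: [-1.577, 0.002, 1.491]
force: [-0.3, 0.4, -0.6]
width: 85.2
```

```bash
python3 st.py; python3 - <<'E'
from cell import ctrl
from h import *
s=ctrl.read_state()
t=ctrl.get_image("wrist"); cv2.imwrite("pics/w11.png",t["image"][:,:,::-1])
print(shift(s,[*rk(-98,-12),100],1.491))
E
```

```text
25.05 [ 538.6 -243.5  156. ] rack [ -5.4 -13. ] rot [-1.577  0.002  1.491] F [-0.3  0.4 -0.6] w 85.2 q [ 0.38  0.63  0.    1.77 -0.    0.74  1.87]
[ 0.1    5.598  9.259 -0.   ]
```

View pics/w11.png

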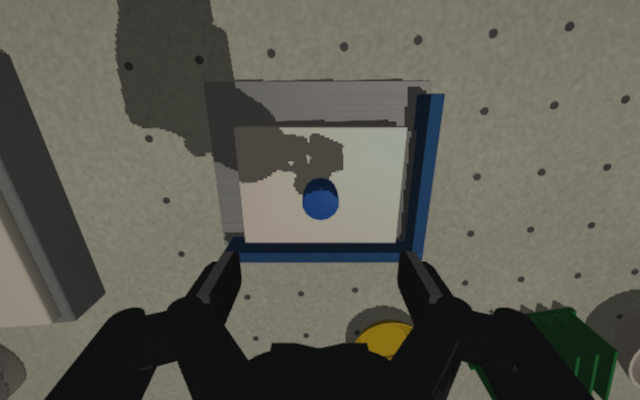

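{"name": "apply_moves", "arguments": {"motion": [[0.1,1,5,0,8.5],[0.1,4,9,0,8.5],[0.1,7,9.3,0,8.5],[0.1,10,9.3,0,8.5],[0.1,12.5,9.3,0,8.5],[0.1,13.9,9.3,0,8.5],[0.1,13.9,9.3,0,8.5],[0.1,13.9,8.9,0,8.5],[0.1,13.9,8.5,0,8.5],[0.1,13.9,8.1,0,8.5],[0.1,13.9,7.7,0,8.5],[0.1,13.9,7.7,0,8.5]]}}

```text
clock: 26.6
eef_pos: [460.3, -235.4, 14.0]
tool_rot: [-1.572, 0.0, 1.491]
force: [-1.5, 0.2, -1.6]
width: 84.9
```

```bash
python3 st.py
```

```text
26.6 [ 460.3 -235.4   14. ] rack [-84.1 -11.2] rot [-1.572  0.     1.491] F [-1.5  0.2 -1.6] w 84.9 q [ 0.42  0.8  -0.    2.04  0.01  0.31  1.9 ]
```

{"name": "apply_moves", "arguments": {"motion": [[0,-0.2,0,0,8.5],[0,-0.2,-0.2,0,8.5],[0,-0.2,-0.4,0,8.5],[0,-0.2,-0.6,0,8.5],[0,-0.2,-0.8,0,8.5],[0,-0.2,-1.0,0,8.5],[0,-0.2,-1.1,0,8.5],[0,-0.2,-1.1,0,8.5]]}}

```text
clock: 27.6
eef_pos: [470.5, -236.2, 15.7]
tool_rot: [-1.57, -0.0, 1.491]
force: [-0.1, 0.2, 0.4]
width: 85.0
```

{"name": "apply_moves", "arguments": {"motion": [[0,0,-0.1,0,8.5],[0,0,-0.2,0,8.5],[0,0,-0.3,0,8.5],[0,0,-0.3,0,8.5]]}}

```text
clock: 28.1
eef_pos: [472.7, -236.5, 15.7]
tool_rot: [-1.569, -0.0, 1.491]
force: [-3.8, 0.0, 1.8]
width: 84.9
```

```bash
python3 st.py
```

```text
28.1 [ 472.7 -236.5   15.7] rack [-71.6 -11.2] rot [-1.569 -0.     1.491] F [-3.8  0.   1.8] w 84.9 q [ 0.41  0.8  -0.    2.    0.01  0.34  1.9 ]
```

Reached the expected contact line (-71.6). Press a bit, then back off.

{"name": "apply_moves", "arguments": {"motion": [[0,0,-0.2,0,8.5],[0,0,-0.4,0,8.5],[0,0,-0.5,0,8.5],[0,0,-0.5,0,8.5]]}}

```text
clock: 28.6
eef_pos: [472.6, -236.4, 15.5]
tool_rot: [-1.56, -0.002, 1.49]
force: [-11.6, 0.5, 9.8]
width: 85.0
```

{"name": "apply_moves", "arguments": {"motion": [[0,0,1,0,8.5],[0,0,2.5,0,8.5],[0,-6,2.5,0,8.5],[0,-10,2.5,0,8.5],[0,-10,2.5,0,8.5]]}}

```text
clock: 29.22
eef_pos: [457.5, -236.1, 119.0]
tool_rot: [-1.58, 0.003, 1.491]
force: [0.3, -0.2, -0.2]
width: 84.8
```

```bash
python3 st.py; python3 - <<'E'
from cell import ctrl
from h import *
s=ctrl.read_state()
print(shift(s,[*rk(-4,-145),110],RY))
E
```

```text
29.23 [ 457.5 -236.1  119. ] rack [-86.8 -12.1] rot [-1.58   0.003  1.491] F [ 0.3 -0.2 -0.2] w 84.8 q [ 0.43  0.6  -0.01  2.01  0.01  0.53  1.91]
[-13.292   0.895  -8.275   1.571]
```

{"name": "apply_moves", "arguments": {"motion": [[-13.3,0,-8.3,1.57,8.5],[-13.3,0,-8.3,1.57,8.5],[-13.3,0,-8.3,1.57,8.5],[-13.3,0,-8.3,1.57,8.5],[-13.3,0,-8.3,1.57,8.5],[-13.3,0,-8.3,1.57,8.5],[-13.3,0,-8.3,1.57,8.5],[-13.3,0,-8.3,1.57,8.5],[-13.3,0,-8.3,1.57,8.5],[-13.3,0,-8.3,1.57,8.5],[-13.3,0,-8.3,1.57,8.5]]}}

```text
clock: 30.6
eef_pos: [526.0, -374.0, 115.1]
tool_rot: [-1.571, 0.0, -0.077]
force: [-0.3, 0.0, -0.1]
width: 84.9
```

```bash
python3 st.py; python3 - <<'E'
from cell import ctrl
from h import *
s=ctrl.read_state()
print(shift(s,[*rk(-4,-122),16],RY))
p=ctrl.get_image("wrist"); cv2.imwrite("pics/w12.png",cv2.convertScaleAbs(p["image"][:,:,::-1],alpha=1.8))
E
```

```text
30.6 [ 526.  -374.   115.1] rack [  -7.5 -144.1] rot [-1.571  0.    -0.077] F [-0.3  0.  -0.1] w 84.9 q [ 0.33  0.8   0.43  1.64 -0.43  0.8   0.87]
[3.570e-01 9.915e+00 2.208e+00 3.000e-03]
```

View pics/w12.png

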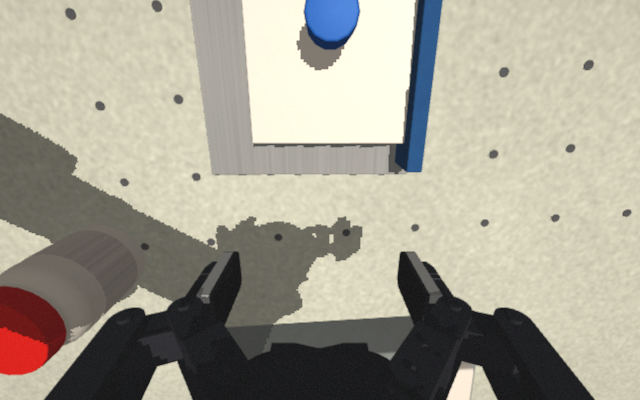

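{"name": "apply_moves", "arguments": {"motion": [[0.3,4,0,0,8.5],[0.3,8,0,0,8.5],[0.3,9.9,0.5,0,8.5],[0.3,9.9,1.2,0,8.5],[0.3,9.9,2.2,0,8.5],[0.3,9.9,2.8,0,8.5],[0.3,9.9,3.3,0,8.5],[0.3,9.9,3.7,0,8.5],[0.3,9.9,4.1,0,8.5],[0.3,9.9,4.1,0,8.5]]}}

```text
clock: 31.9
eef_pos: [532.1, -333.4, 16.8]
tool_rot: [-1.571, 0.0, -0.079]
force: [-0.5, -0.5, -0.3]
width: 85.1
```

```bash
python3 st.py
```

```text
31.9 [ 532.1 -333.4   16.8] rack [  -4.7 -103.1] rot [-1.571  0.    -0.079] F [-0.5 -0.5 -0.3] w 85.1 q [ 0.31  0.91  0.35  1.73 -0.51  0.59  0.88]
```

{"name": "apply_moves", "arguments": {"motion": [[0,0,0.2,0,8.5],[0,0,0.4,0,8.5],[0,0,0.6,0,8.5],[0,0,0.8,0,8.5],[0,0,1.0,0,8.5],[0,0,1.15,0,8.5],[0,0,1.2,0,8.5],[0,0,1.2,0,8.5]]}}

```text
clock: 32.9
eef_pos: [533.0, -321.4, 16.8]
tool_rot: [-1.571, 0.0, -0.079]
force: [-2.0, -1.5, 0.4]
width: 85.0
```

{"name": "apply_moves", "arguments": {"motion": [[0,0,0.1,0,8.5],[0,0,0.2,0,8.5],[0,0,0.3,0,8.5],[0,0,0.3,0,8.5]]}}

```text
clock: 33.4
eef_pos: [533.3, -320.3, 17.0]
tool_rot: [-1.574, -0.001, -0.079]
force: [-0.7, -5.6, -0.4]
width: 85.2
```

```bash
python3 st.py
```

```text
33.4 [ 533.3 -320.3   17. ] rack [ -4.6 -89.9] rot [-1.574e+00 -1.000e-03 -7.900e-02] F [-0.7 -5.6 -0.4] w 85.2 q [ 0.29  0.9   0.35  1.75 -0.51  0.58  0.87]
```

{"name": "apply_moves", "arguments": {"motion": [[0,0,0.3,0,8.5],[0,0,0.6,0,8.5],[0,0,0.6,0,8.5],[0,0,-1,0,8.5],[0,0,-3,0,8.5],[0,-6,-5,0,8.5],[0,-11,-6,0,8.5],[0,-15,-6,0,8.5],[0,-15,-6,0,8.5]]}}

```text
clock: 34.52
eef_pos: [530.2, -380.3, 170.4]
tool_rot: [-1.573, -0.006, -0.079]
force: [-1.1, -0.4, -0.3]
width: 84.9
```

```bash
python3 st.py; python3 - <<'E'
from cell import ctrl
from h import *
p=ctrl.get_image("wrist"); cv2.imwrite("pics/w13.png",cv2.convertScaleAbs(cv2.resize(p["image"][0:240,170:470,::-1],None,fx=2.5,fy=2.5),alpha=1.6))
t=ctrl.get_image("side"); cv2.imwrite("pics/s13.png",cv2.resize(t["image"][230:350,270:400,::-1],None,fx=5,fy=5,interpolation=cv2.INTER_CUBIC))
E
```

```text
34.52 [ 530.2 -380.3  170.4] rack [  -2.8 -150. ] rot [-1.573 -0.006 -0.079] F [-1.1 -0.4 -0.3] w 84.9 q [ 0.31  0.74  0.47  1.59 -0.4   0.91  0.84]
```

View pics/w13.png

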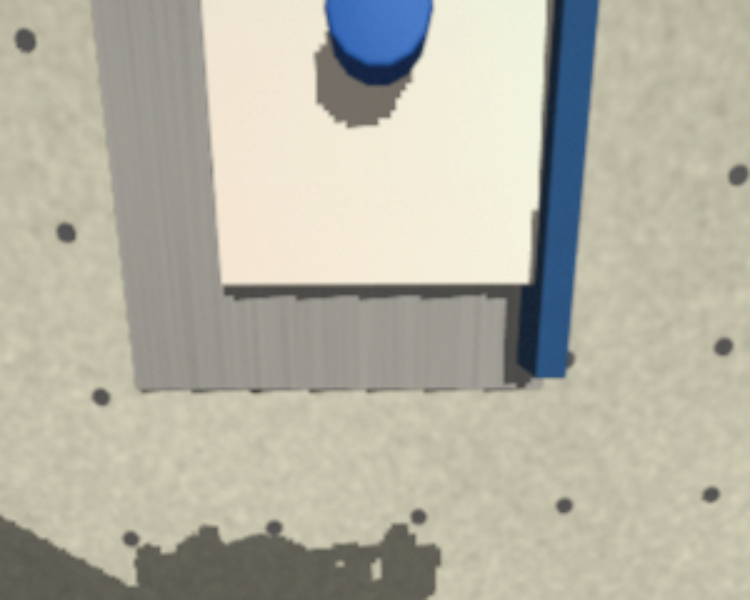

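View pics/s13.png

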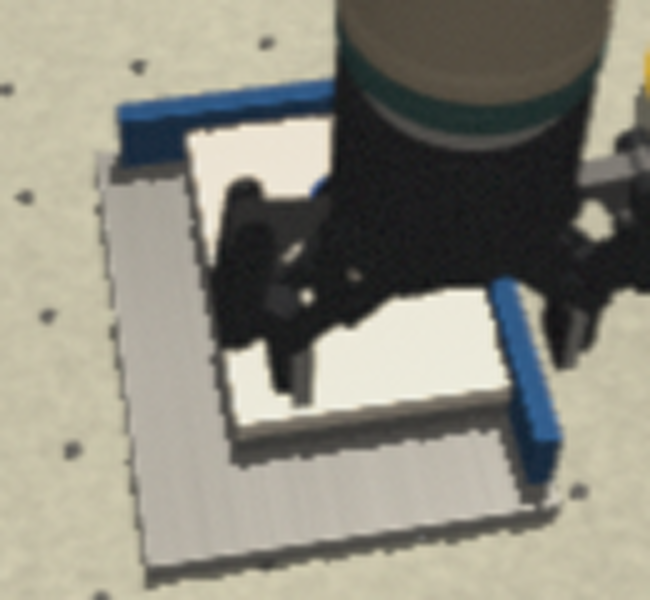

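```bash
python3 - <<'E'
from cell import ctrl
from h import *
s=ctrl.read_state()
print(shift(s,[*rk(-95,0),100],1.491))
E
```

```text
[-9.014  6.663 14.79  -1.57 ]
```

{"name": "apply_moves", "arguments": {"motion": [[-9,0,14.8,-1.57,8.5],[-9,0,14.8,-1.57,8.5],[-9,0,14.8,-1.57,8.5],[-9,0,14.8,-1.57,8.5],[-9,0,14.8,-1.57,8.5],[-9,0,14.8,-1.57,8.5],[-9,0,14.8,-1.57,8.5],[-9,0,14.8,-1.57,8.5],[-9,0,14.8,-1.57,8.5],[-9,5,14.8,-1.57,8.5],[-9,10,14.8,-1.57,8.5],[-9,10,14.8,-1.57,8.5]]}}

```text
clock: 36.12
eef_pos: [446.8, -221.7, 62.9]
tool_rot: [-1.561, -0.004, 1.491]
force: [0.4, -0.9, 0.9]
width: 85.2
```

```bash
python3 st.py; python3 - <<'E'
from cell import ctrl
from h import *
s=ctrl.read_state()
print(shift(s,[*rk(-84,0),7],1.491))
for n in ["side","top"]:
  t=ctrl.get_image(n); cv2.imwrite(f"pics/{n}14.png",cv2.resize(t["image"][230:350,270:400,::-1] if n=="side" else t["image"][160:260,350:470,::-1],None,fx=5,fy=5,interpolation=cv2.INTER_CUBIC))
E
```

```text
36.12 [ 446.8 -221.7   62.9] rack [-98.7   1.5] rot [-1.561 -0.004  1.491] F [ 0.4 -0.9  0.9] w 85.2 q [ 0.39  0.69  0.02  2.06 -0.03  0.4   1.92]
[-0.147  5.588 -1.468  0.   ]
```

View pics/side14.png

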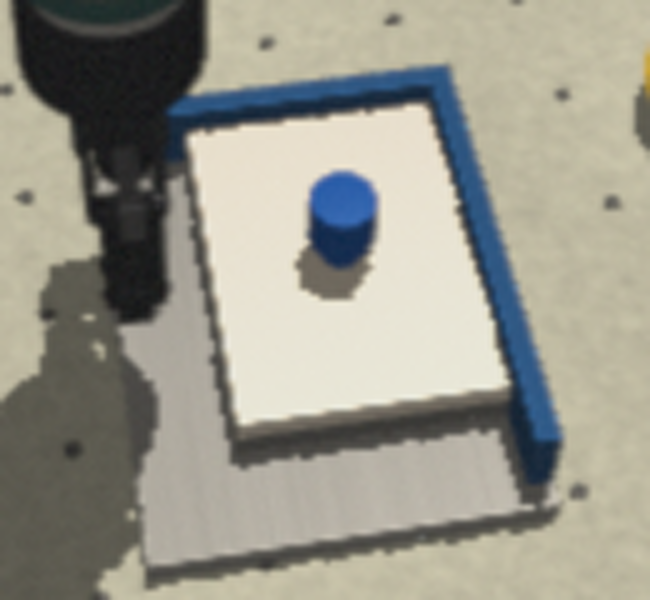

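{"name": "apply_moves", "arguments": {"motion": [[-0.1,2.5,0,0,8.5],[-0.1,4.5,-0.4,0,8.5],[-0.1,5.6,-0.8,0,8.5],[-0.1,5.6,-1.3,0,8.5],[-0.1,5.6,-1.7,0,8.5],[-0.1,5.6,-2.0,0,8.5],[-0.1,5.6,-2.3,0,8.5],[-0.1,5.6,-2.4,0,8.5],[-0.1,5.6,-2.4,0,8.5]]}}

```text
clock: 37.35
eef_pos: [473.5, -226.4, 10.7]
tool_rot: [-1.569, -0.0, 1.491]
force: [-2.6, -1.1, 2.2]
width: 84.9
```

```bash
python3 st.py
```

```text
37.35 [ 473.5 -226.4   10.7] rack [-71.7  -1.1] rot [-1.569 -0.     1.491] F [-2.6 -1.1  2.2] w 84.9 q [ 0.38  0.81  0.01  2.01 -0.03  0.32  1.91]
```

{"name": "apply_moves", "arguments": {"motion": [[0,0.2,-0.2,0,8.5],[0,0.3,-0.4,0,8.5],[0,0.3,-0.5,0,8.5],[0,0.3,-0.5,0,8.5]]}}

```text
clock: 37.85
eef_pos: [473.4, -225.6, 7.1]
tool_rot: [-1.56, -0.003, 1.492]
force: [-10.3, 0.4, 7.4]
width: 85.1
```

{"name": "apply_moves", "arguments": {"motion": [[0,0,1,0,8.5],[0,0,2.5,0,8.5],[0,-6,4,0,8.5],[0,-12,6,0,8.5],[0,-17,6,0,8.5],[18,-18,4,0,8.5],[36,-18,2,0,8.5],[36,-18,2,0,8.5],[36,-18,2,0,8.5],[36,-18,2,0,8.5],[36,-18,2,0,8.5],[36,-18,2,0,8.5]]}}

```text
clock: 39.35
eef_pos: [489.3, 139.2, 188.0]
tool_rot: [-1.574, -0.004, 1.499]
force: [-0.4, -0.6, -0.4]
width: 84.8
```

```bash
python3 st.py; python3 - <<'E'
from cell import ctrl
from h import *
s=ctrl.get_image("side"); cv2.imwrite("pics/s15.png",cv2.resize(s["image"][230:350,270:400,::-1],None,fx=5,fy=5,interpolation=cv2.INTER_CUBIC))
t=ctrl.get_image("top"); cv2.imwrite("pics/t15.png",cv2.resize(t["image"][165:250,360:455,::-1],None,fx=8,fy=8,interpolation=cv2.INTER_CUBIC)); cv2.imwrite("pics/t15f.png",t["image"][:,:,::-1])
for p in(s,t):
  for q in ["cover_mid","cover_knob","rack_corner","bowl","beaker","jar","carrier","dish"]:
    r=ctrl.mark_of(p,q)[:1]; print(q,[(np.round(d["location"]).tolist(),round(d["confidence"],2),inrk(d["location"]).round(1).tolist()) for d in r])
E
```

```text
39.35 [489.3 139.2 188. ] rack [-85.1 364.6] rot [-1.574 -0.004  1.499] F [-0.4 -0.6 -0.4] w 84.8 q [-0.35  0.49  0.03  1.96 -0.03  0.69  1.2 ]
cover_mid [([545.0, -232.0, 29.0], 0.9, [0.2, -0.8])]
cover_knob [([543.0, -229.0, 60.0], 0.89, [-1.9, 1.9])]
rack_corner [([612.0, -158.0, 13.0], 0.76, [60.9, 78.3])]
bowl [([783.0, 161.0, -1.0], 0.79, [205.7, 410.1])]
beaker [([343.0, 416.0, -2.0], 0.86, [-253.4, 628.5])]
jar []
carrier [([784.0, 10.0, 2.0], 0.91, [218.8, 259.6])]
dish [([774.0, -171.0, -2.0], 0.61, [223.8, 77.9])]
cover_mid [([546.0, -231.0, 27.0], 0.91, [0.6, 0.2])]
cover_knob [([545.0, -224.0, 60.0], 0.79, [-0.5, 6.7])]
rack_corner [([615.0, -158.0, 16.0], 0.95, [63.7, 77.9])]
bowl [([777.0, 165.0, -2.0], 0.55, [199.2, 413.1])]
beaker [([341.0, 418.0, -2.0], 0.73, [-254.9, 630.3])]
jar [([296.0, -430.0, 2.0], 0.74, [-232.2, -218.8])]
carrier [([786.0, 8.0, -3.0], 0.86, [221.3, 257.2])]
dish [([772.0, -175.0, 1.0], 0.63, [222.0, 74.4])]
```

View pics/s15.png

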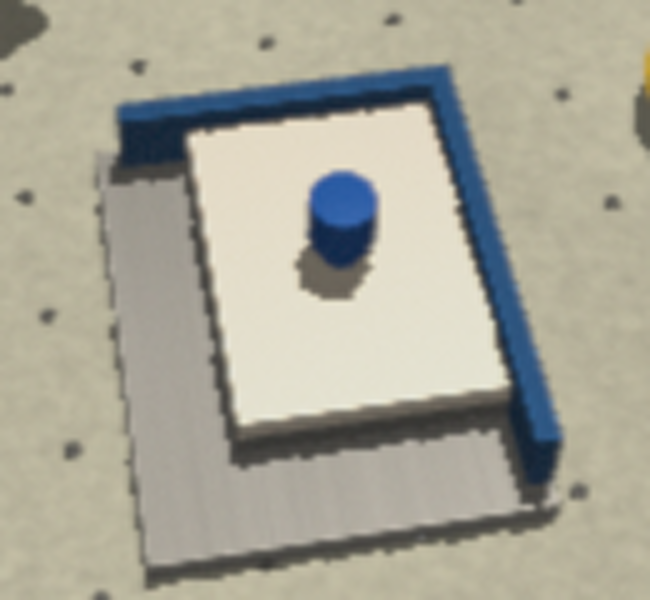

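View pics/t15.png

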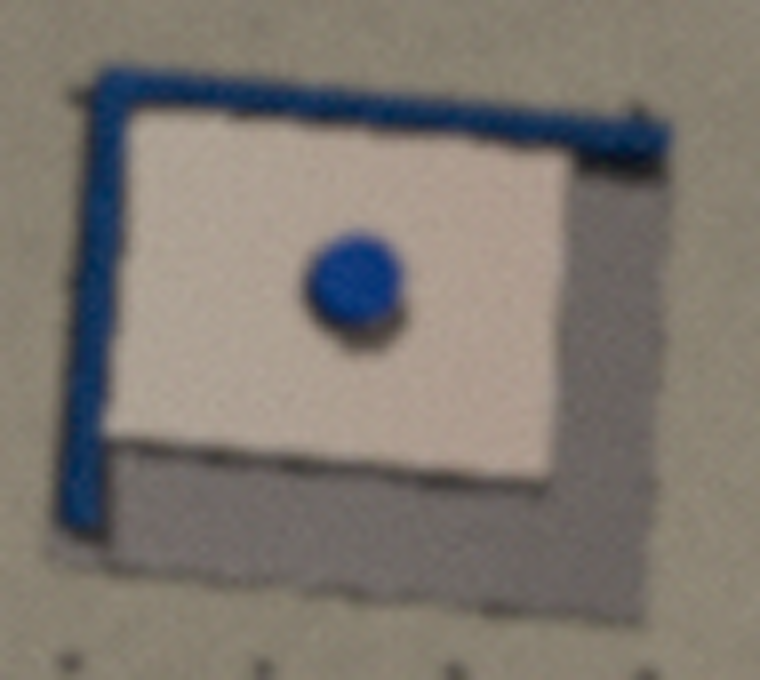

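View pics/t15f.png

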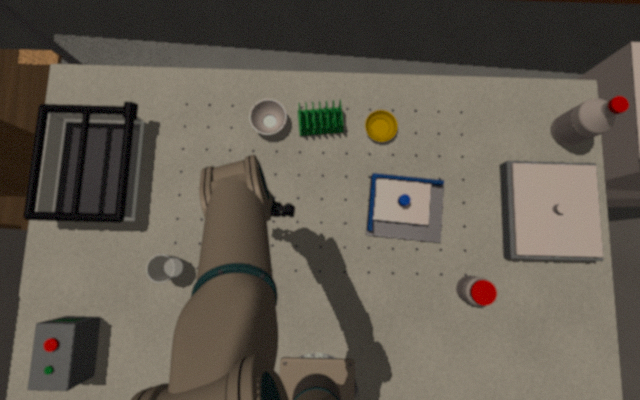

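```bash
python3 -c "
from cell import ctrl
print(ctrl.finish_job())"
```

```text
the job is handed in; nothing more can be done
None
```

The grey cover is home in the corner. The white cover lies on top of it, knob up and flush against both fences. I handed the job in at about 39 s of the 72 s allowed.

- **Grey cover:** I pushed it against the +x fence, then the +y fence, with the opened fingertips. Both pushes stopped hard at the expected lines.
- **White cover:** I gripped it by the knob, turned it to the rack's angle and set it about 8–12 mm short of home on the grey one. I then pushed it against both fences and gave +x one more light push. Those pushes stopped within 0.1 mm of where the grey cover's had, which suggests the edges line up.
- **Last checks:** In both final views the cover lies flush along both fences. The networks put its centre within 1 mm of home, at 27–29 mm height (home is 30). One knob reading from the top camera was about 7 mm off in y; the side camera and the contact positions contradict it, so I discounted it.
- **Bystanders:** All five read within about 5 mm of their first positions, which is about the networks' error. The jar was never seen by the side camera, so its position rests on the top camera alone.
- **Forces:** The highest push force I read was about 17 N. The last push before each of the two +y retreats had no force reading of its own. The arm was clear of everything at hand-in.

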